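Unclip and open the oblong crate

ROBOT

A 6-joint arm with a two-finger parallel gripper is mounted at the origin on the work surface; the furniture and walls round the work are solid. World frame = base frame: x ahead of the robot, y to its left, z up, the work surface at z = 0. Lengths are in m, angles in rad, forces in N, time in s.
With the tool pointing down it reaches from about 0.375 to 0.925 m from the base axis. Payload 5.7 kg.
Tool frame: the origin (TCP) lies between the finger pads; the fingertips stand 19 mm ahead of it and the grasp point (between the pads) is the TCP; z points along the fingers, y is the line along which they close (so a half turn about z gives the same grasp; the last joint's range is limited). The gripper opens to 85 mm and grips with 20 to 120 N. Pads are 22 mm wide; open, the fingers measure 114 mm over their backs; the gripper's body (76 mm by 85 mm) begins 54 mm behind the grasp point. The pads swing forward as they close: fully open they stand 13 mm farther back than shut.
Start: joints at [-1.452, 0.359, 1.51, -0, 1.272, -0.115], TCP at [0.139, -0.584, 0.25] pointing down, gripper open.
Joint ranges: [-2.97, 2.97], [-1.01, 2.36], [0.21, 2.38], [-0.96, 4.11], [0.2, 2.71], [-2.98, 2.98]. Speed limits (rad/s): [2.39, 2.39, 3.14, 3.14, 3.14, 3.14].

INTERFACE

Orientations are given as a unit quaternion [w, x, y, z].
In Python, from bench import manip gives the robot as it stands. The module is installed in compiled form; this text tells all that it offers.
- The arm moves only by the shell command python3 -m jog 'ROWS' [FORCE]. ROWS is JSON, a list of rows, each a list of 3 entries, a list of its own where there are three numbers: the turn, a rotation vector about the tool's x, y, z in degrees, then the shift along the tool's x, y, z in cm, then the finger opening in cm, from 0 to 8.54. A call has 1 to 8 rows; each row shifts and turns the commanded pose from where the row before left it, along the tool's axes as they then stand; what a row does not reach is not made up. A row lasts 1/12 s, in which the tool goes at most 41.7 mm and 7.16 degrees, less where a joint would pass 70% of its speed; a pose out of reach is approached as far as the arm can. A call with a gripper value outside its range is refused whole. The fingers move at their own pace and stop on an object; FORCE is the grip in N (left out, the last holds). Time passes only in rows, so rows that do not move let the fingers close. It gives the time, the measured TCP pose, the force, the opening and the grip force at its end, in the units of the state.
- manip.get_state(): the state, without advancing time (a new reading comes with each control period).
- manip.read_camera(name): name is "scene" or "top" or "wrist"; returns the picture (480x640x3 uint8, blue, green, red); there is no depth.
- manip.get_calibration(name): a dict with "mtx" (3x3 intrinsics, pixels), "k1" (the pictures are not rectified: a ray, as slopes to the right and down, at radius r is drawn at 1 + k1 r^2 times it, then the intrinsics apply), "cam_to_world" (4x4, takes a point from camera to world coordinates). Camera axes: x right, y down, z forward; pixel columns grow to the right and rows downward; lengths in m; the calibration is good to about 2 mm. A picture is of the moment at which its call begins: read the wrist's pose just before it. get_calibration takes no time and is no camera call; for the wrist camera it gives the pose at the moment of the call.
- manip.finish_job(): hands the job in; it is judged then, once.
The state is a dict: "time_s": time; "joint_pos": joint angles; "dq": joint speeds; "tau": joint torques, N m; "eef_pos": TCP position; "tool_rot": TCP orientation; "force": force on the tool from outside, world axes, zero at the start; "wrist_torque": the same for the moment, N m; "opening": finger opening in m; "grasp_force": force on a finger pad.
Only numpy, scipy, OpenCV 4.12 (cv2) and the standard library are available. Lean on these libraries where they do the work, as an engineer would, in place of code of your own. Each camera call takes 0.05 s, during which the arm holds its last target. There are 200 camera calls.

TASK

The lid of the oblong crate is held down by two sprung bale clips, one on its near edge and one on its far edge. Flip both of its clips outward until they stay off, then lift the lid off by its handle and set it down gently, right way up, in the middle of the black mat. Leave the square crate shut and clipped.

Things in the scene. Friction and masses are not known exactly. Their poses are not given: they have to be found in the camera images.
- oblong_crate: The longer of two open plywood crates, fixed to the bench: 170 mm along its x axis, 130 mm along y, walls 9 mm thick and 85 mm high. Origin at the centre of its underside; x runs from its near to its far edge (roughly away from the robot), z up. It carries a loose plywood lid and a steel bale clip at each end of its x axis.
- oblong_crate_lid: Loose lid of the oblong crate, 0.2 kg: plywood plate 198 (x) x 138 (y) x 12 mm over a tongue 8 mm deep (147 x 107 mm, 2.5 mm play in the crate). Origin: centre of the tongue's underside, z up; seated it is 77 mm above the bench, the plate's top 97 mm. The plate's top is 20 mm above the origin. On it, central, a wooden handle bar 70 mm long (x), 16 mm wide (y), 30 mm tall.
- oblong_crate_lid_handle (a point): Grasp point on the lid's handle bar: on its centre line, 17 mm above the plate's top (13 mm below the bar's top); axes as the lid's. Pinch it across y (16 mm).
- oblong_crate_near_clip (a joint): Clip on the oblong crate's near (-x) edge, rad: 0 = on the lid, grows as it swings outward, 2.3 = stop, hanging off outside. Hinge pin along crate y, 57 mm above the bench, 89 mm from the crate's centre. Over-centre spring: below about 0.35 it snaps back on, beyond that it snaps fully off by itself. A push of 1 to 2 N at the tab flips it.
- oblong_crate_far_clip (a joint): The same for the clip on the oblong crate's far (+x) edge; grows as it swings outward (toward +x of the crate).
- oblong_crate_near_clip_tab (a point): Middle of the inner face of the near clip's upright finger tab; moves with the clip. Closed: 92 mm from the crate's centre, 117 mm above the bench (20 mm above the lid's plate). The tab is a steel plate 36 mm wide (crate y), 3 mm thick, 3 to 33 mm above the plate; its hook reaches 7 mm over the lid edge. Push it outward from inside: 57 mm of clear lid lies between it and the handle bar.
- oblong_crate_far_clip_tab (a point): The same for the far clip's tab.
- mat: Black rubber mat lying fixed on the bench between the two crates, 240 mm (x) by 180 mm (y), 4 mm thick. Origin at the centre of its underside.
- square_crate: The shorter, nearly square crate, which stays shut: 110 mm (x) by 130 mm (y), otherwise the same to look at, with the same kind of sprung clips and lid (lid plate 138 x 138 mm). Origin at the centre of its underside. The two crates may stand either way round, left and right of the mat.
- square_crate_lid: Lid of the square crate; origin at the centre of its tongue's underside, 77 mm above the bench when seated.
- square_crate_near_clip (a joint): Angle of the square crate's near clip, 0 = on; leave it.
- square_crate_far_clip (a joint): Angle of the square crate's far clip, 0 = on; leave it.

How it is judged:
On the way, in this order (a step that is already met when the one before it is completed fails the run):
1. both clips of the oblong crate are flipped off, its lid still seated (value of joint each of oblong_crate_near_clip, oblong_crate_far_clip above 1.5 rad and z of oblong_crate_lid in the frame of oblong_crate below 0.083 m and horizontal distance between oblong_crate_lid and oblong_crate below 0.015 m), for 0.2 s.
2. the lid is lifted clear of the crate (z of oblong_crate_lid in the frame of oblong_crate above 0.092 m), for 0.1 s.
At the end, for the whole second after the job is handed in: The oblong crate's lid lies flat, right way up and at rest on the mat, its centre within 50 mm of the mat's centre; both clips of the oblong crate are off (beyond 1.5 rad); the square crate's lid is seated (within 15 mm) and its clips are on (under 0.3 rad) (value of joint each of oblong_crate_near_clip, oblong_crate_far_clip above 1.5 rad and horizontal distance between oblong_crate_lid and mat below 0.05 m and height (world z) of oblong_crate_lid below 0.016 m and angle between oblong_crate_lid's own z axis and vertical below 0.1 rad and linear speed of oblong_crate_lid below 0.02 m/s and horizontal distance between square_crate_lid and square_crate below 0.015 m and height (world z) of square_crate_lid below 0.083 m and value of joint each of square_crate_near_clip, square_crate_far_clip below 0.3 rad); the robot touches nothing.
It fails at once if the lid is raised off its seat by more than 15 mm while one of its clips is still on (z of oblong_crate_lid in the frame of oblong_crate above 0.092 m and horizontal distance between oblong_crate_lid and oblong_crate below 0.08 m and value of joint any of oblong_crate_near_clip, oblong_crate_far_clip below 0.6 rad).
It fails at once if the lid is dropped or slammed down onto the mat (faster than 0.6 m/s within 60 mm of the bench) (height (world z) of oblong_crate_lid below 0.06 m and linear speed of oblong_crate_lid above 0.6 m/s).
It fails at once if a clip of the square crate is flipped off (value of joint any of square_crate_near_clip, square_crate_far_clip above 0.6 rad).
It also fails if it takes over 58 s, if anything falls off the work surface, if the arm or the gripper's body presses on something with over 40 N, if the wrist force passes 120 N, or if a joint passes its speed limit or range.

## Working session

There is one attempt and no reset: what is moved stays moved. The work goes in short steps, Python scripts to look and compute and a shell command to move; the robot and the scene stay as the last step left them, time stands still between calls to the robot, and variables do not carry over. Pictures are saved under pics/ and viewed, at most 10 in all, crops included, and the job is handed in when it is done.

```bash
mkdir -p pics
cat > h.py <<'E'
import numpy as np,cv2
from bench import manip
def ray(name,px,cal=None):
    c=cal or manip.get_calibration(name); K=np.array(c["mtx"]);k=c["k1"];T=np.array(c["cam_to_world"])
    d=np.array([(px[0]-K[0,2])/K[0,0],(px[1]-K[1,2])/K[1,1]]);s=d.copy()
    for _ in range(20): s=d/(1+k*(s@s))
    v=T[:3,:3]@np.array([s[0],s[1],1]);return T[:3,3],v
def at(name,px,z,cal=None):
    o,v=ray(name,px,cal);return (o+v*(z-o[2])/v[2])[:3]
def proj(name,P,cal=None):
    c=cal or manip.get_calibration(name); K=np.array(c["mtx"]);k=c["k1"];T=np.array(c["cam_to_world"])
    q=T[:3,:3].T@(np.array(P)-T[:3,3]);s=q[:2]/q[2];s=s*(1+k*(s@s));return K[0,0]*s[0]+K[0,2],K[1,1]*s[1]+K[1,2]
E
python3 - <<'E'
from h import *
for n in("top","scene"):
    cv2.imwrite(f"pics/{n}0.png",manip.read_camera(n)); c=manip.get_calibration(n);print(n,np.round(c["cam_to_world"],3).tolist(),c["mtx"][0][0],c["k1"])
s=manip.get_state();print(s["eef_pos"],s["tool_rot"],s["time_s"])
E
```

```text
top [[0.002, -0.983, 0.183, 0.334], [-1.0, -0.003, -0.007, -0.01], [0.007, -0.182, -0.983, 1.011], [0.0, 0.0, 0.0, 1.0]] 503.18208128527124 0.005409530261085299
scene [[-0.808, -0.342, 0.479, 0.107], [-0.589, 0.467, -0.66, 0.562], [0.003, -0.816, -0.579, 0.594], [0.0, 0.0, 0.0, 1.0]] 452.74941838630076 -0.0010993045971187214
[ 0.13893673 -0.58310372  0.2495498 ] [-8.18808878e-04  9.93175925e-01  1.16622946e-01  5.58043044e-06] 0.1
```

View pics/top0.png

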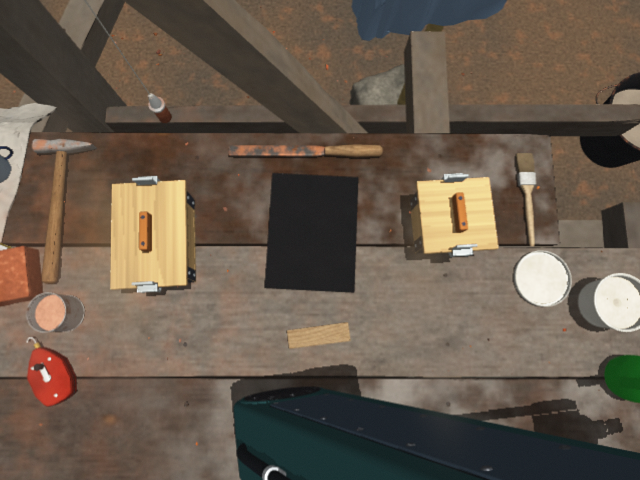

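View pics/scene0.png

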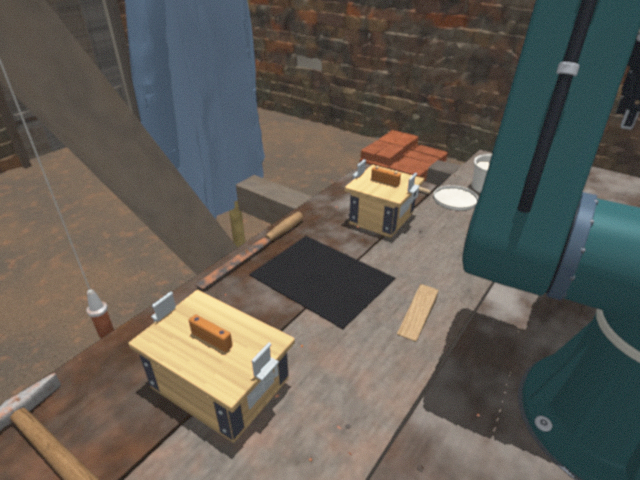

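The top view shows the oblong crate on the left (lid about px 111–187 × 179–290, handle at (145,231), clips at (145,181) and (147,287)). The mat's centre is near (312,232), and the square crate is on the right at (457,215). The scene view agrees, with both clip tabs upright on each crate.

Run:
```python
from h import *
im=cv2.imread("pics/top0.png");hsv=cv2.cvtColor(im,cv2.COLOR_BGR2HSV);h,s,v=cv2.split(hsv)
def rect(m,x0,x1,y0,y1,z,n):
    q=np.zeros_like(m);q[y0:y1,x0:x1]=m[y0:y1,x0:x1]
    c=max(cv2.findContours(q,0,1)[0],key=cv2.contourArea)
    b=cv2.boxPoints(cv2.minAreaRect(c));P=np.array([at("top",p,z)[:2] for p in b])
    e=P[1]-P[0],P[2]-P[1];e=max(e,key=lambda a:abs(a[0]))
    e=e*np.sign(e[0])
    print(n,b.round(1).tolist(),"ctr",P.mean(0).round(4),"sides",np.linalg.norm(P[1]-P[0]).round(4),np.linalg.norm(P[2]-P[1]).round(4),"yaw",np.degrees(np.arctan2(e[1],e[0])).round(2))
M=lambda c:(c*255).astype(np.uint8)
hand=M((h<16)&(s>150)&(v>80)); lid=M((h>12)&(h<32)&(s>60)&(v>175)); mat=M(v<45)
rect(hand,120,170,190,270,.127,"handle")
rect(cv2.morphologyEx(lid|hand,cv2.MORPH_CLOSE,np.ones((5,5))),95,190,165,300,.097,"lid")
rect(mat,255,370,165,300,.004,"mat")
for x in range(0,0): pass
br=M((s<70)&(v>130))
for y0,y1,z in((172,190,.128),(278,296,.128)): rect(br,125,170,y0,y1,z,"clip")
st=manip.get_state();print(st["force"],st["opening"])
```

```text
handle [[139.0, 212.0], [151.0, 212.0], [151.0, 251.0], [139.0, 251.0]] ctr [0.4998 0.2831] sides 0.0215 0.0709 yaw 3.44
lid [[110.0, 180.0], [185.0, 180.0], [185.0, 288.0], [110.0, 288.0]] ctr [0.5025 0.2882] sides 0.1404 0.2026 yaw 2.74
mat [[252.8000030517578, 286.5], [258.79998779296875, 171.89999389648438], [372.5, 177.89999389648438], [366.5, 292.5]] ctr [ 0.5247 -0.0166] sides 0.2379 0.2368 yaw -1.68
clip [[131.8000030517578, 179.8000030517578], [132.6999969482422, 173.0], [157.60000610351562, 176.1999969482422], [156.6999969482422, 183.10000610351562]] ctr [0.5982 0.2895] sides 0.013 0.046 yaw -3.36
clip [[130.89999389648438, 282.1000061035156], [156.6999969482422, 280.1000061035156], [157.5, 291.0], [131.6999969482422, 293.0]] ctr [0.4017 0.2781] sides 0.0449 0.0192 yaw 7.7
[0.24392451 0.49059602 0.39226112] 0.08514136617363872
```

```bash
python3 -m jog '[[[0,0,5.2],[0,0,0],8],[[0,0,5.2],[0,0,0],8],[[0,0,0],[2.2,-1.65,0],8],[[0,0,0],[2.2,-1.65,0],8],[[0,0,0],[2.2,-1.65,0],8],[[0,0,0],[2.2,-1.65,0],8],[[0,0,0],[2.2,-1.65,0],8],[[0,0,0],[2.2,-1.65,0],8]]'
python3 -m jog '[[[0,0,0],[2.2,-1.65,0],8],[[0,0,0],[2.2,-1.65,0],8],[[0,0,0],[2.2,-1.65,0],8],[[0,0,0],[2.2,-1.65,0],8],[[0,0,0],[2.2,-1.65,0],8],[[0,0,0],[2.2,-1.65,0],8],[[0,0,0],[2.2,-1.65,0],8],[[0,0,0],[2.2,-1.65,0],8]]'
python3 - <<'E'
from h import *
b=[(273,174),(358,177),(355,292),(265,288)];P=np.array([at("top",p,.004)[:2] for p in b]);print(P.round(3).tolist(),P.mean(0))
E
```

```text
time_s: 0.77
eef_pos: [0.2663, -0.4767, 0.2499]
tool_rot: [-0.0, 1.0, 0.026, -0.0]
force: [0.9, -0.1, -0.0]
opening: 0.0802
grasp_force: 0.0
time_s: 1.43
eef_pos: [0.4352, -0.3356, 0.25]
tool_rot: [-0.0, 1.0, 0.026, -0.0]
force: [0.5, 0.2, -0.4]
opening: 0.0798
grasp_force: 0.0
[[0.645, 0.066], [0.639, -0.111], [0.401, -0.101], [0.409, 0.078]] [ 0.52351495 -0.01680845]
```

```bash
python3 -m jog '[[[0,0,0],[0.54,-3.42,0],8],[[0,0,0],[0.54,-3.42,0],8],[[0,0,0],[0.54,-3.42,0],8],[[0,0,0],[0.54,-3.42,0],8],[[0,0,0],[0.54,-3.42,0],8],[[0,0,0],[0.54,-3.42,0],8],[[0,0,0],[0.54,-3.42,0],8],[[0,0,0],[0.54,-3.42,0],8]]' 
python3 -m jog '[[[0,0,0],[0.54,-3.42,0],0],[[0,0,0],[0.54,-3.42,0],0],[[0,0,0],[0.54,-3.42,0],0],[[0,0,0],[0.54,-3.42,0],0],[[0,0,0],[0.54,-3.42,0],0],[[0,0,0],[0.54,-3.42,0],0],[[0,0,0],[0.54,-3.42,0],0],[[0,0,0],[0.54,-3.42,0],0]]'
python3 -m jog '[[[0,0,0],[0.54,-3.42,0],0],[[0,0,0],[0.54,-3.42,0],0],[[0,0,0],[0,0,0],0],[[0,0,0],[0,0,0],0],[[0,0,0],[0,0,0],0]]'
python3 - <<'E'
from h import *
import pickle
c=manip.get_calibration("wrist");im=manip.read_camera("wrist");pickle.dump(c,open("w0.pkl","wb"));cv2.imwrite("pics/w0.png",im);print(np.round(c["cam_to_world"],3).tolist())
E
```

```text
time_s: 2.1
eef_pos: [0.4629, -0.0597, 0.2501]
tool_rot: [-0.0, 1.0, 0.026, -0.0]
force: [0.4, -0.8, -0.5]
opening: 0.0801
grasp_force: 0.0
time_s: 2.77
eef_pos: [0.4917, 0.2158, 0.25]
tool_rot: [0.0, 1.0, 0.026, -0.0]
force: [1.1, 0.7, 0.1]
opening: 0.0002
grasp_force: 0.0
time_s: 3.18
eef_pos: [0.4988, 0.2825, 0.2498]
tool_rot: [0.0, 1.0, 0.027, -0.001]
force: [-0.1, -0.1, 0.3]
opening: 0.0002
grasp_force: 0.0
[[0.053, -0.958, -0.282, 0.57], [-0.999, -0.05, -0.016, 0.286], [0.001, 0.283, -0.959, 0.373], [0.0, 0.0, 0.0, 1.0]]
```

View pics/w0.png

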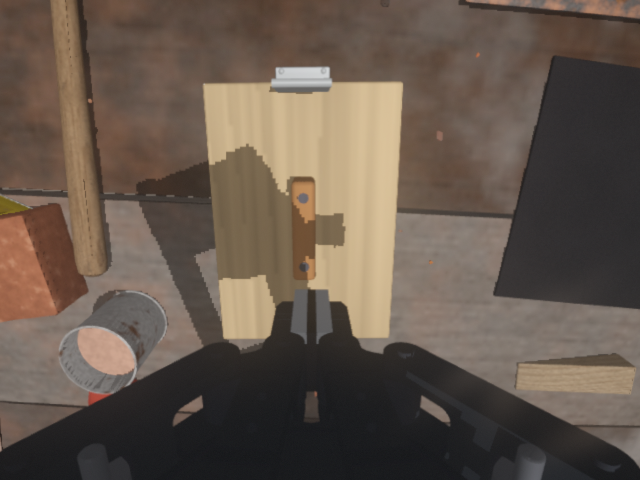

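The wrist view shows the lid with its far corners at (205,84) and (402,82). The handle runs from (303,178) to (304,279), and the far clip at (301,78) is closed.

Run:
```python
from h import *
import pickle
c=pickle.load(open("w0.pkl","rb"))
for p,z in(((205,84),.097),((402,82),.097),((223,338),.097),((389,338),.097),((303,178),.127),((303.5,268),.127),((301.5,68),.13)): print(p,at("wrist",p,z,c).round(4))
```

```text
(205, 84) [0.596 0.36  0.097]
(402, 82) [0.6043 0.2258 0.097 ]
(223, 338) [0.4009 0.3501 0.097 ]
(389, 338) [0.408  0.2131 0.097 ]
(303, 178) [0.5391 0.2897 0.127 ]
(303.5, 268) [0.4773 0.2865 0.127 ]
(301.5, 68) [0.6046 0.2936 0.13  ]
```

```bash
python3 -m jog '[[[0,0,0],[3.2,-0.25,0],0],[[0,0,0],[3.2,-0.22,0],0],[[0,0,0],[0,0,3.5],0],[[0,0,0],[0,0,3.5],0],[[0,0,0],[0,0,3.0],0],[[0,0,0],[0,0,1.6],0],[[0,0,0],[0,0,1.0],0],[[0,0,0],[0,0,0],0]]' 
python3 -m jog '[[[0,0,0],[0.8,0,0],0],[[0,0,0],[0.8,0,0],0],[[0,0,0],[0.8,0,0],0],[[0,0,0],[0.8,0,0],0]]'
python3 -m jog '[[[0,0,0],[0.8,0,0],0],[[0,0,0],[0.8,0,0],0],[[0,0,0],[0,0,0],0]]'
```

```text
time_s: 3.9
eef_pos: [0.5616, 0.289, 0.1221]
tool_rot: [0.001, 1.0, 0.025, -0.002]
force: [0.2, 0.6, 0.5]
opening: 0.0001
grasp_force: 0.0
time_s: 4.23
eef_pos: [0.5964, 0.2929, 0.1257]
tool_rot: [-0.0, 1.0, 0.026, 0.001]
force: [-1.0, -0.6, -1.1]
opening: -0.0003
grasp_force: 0.5
time_s: 4.48
eef_pos: [0.614, 0.2938, 0.1251]
tool_rot: [-0.0, 1.0, 0.026, 0.002]
force: [0.7, -0.5, 0.1]
opening: 0.0004
grasp_force: 0.0
```

```bash
python3 -m jog '[[[0,0,0],[0,0,-3],0],[[0,0,0],[0,0,-2.5],0],[[0,0,0],[-3.44,0,0],0],[[0,0,0],[-3.44,0,0],0],[[0,0,0],[-3.44,0,0],0],[[0,0,0],[-3.44,0,0],0],[[0,0,0],[-3.44,0,0],0],[[0,0,0],[0,0,0],0]]'
python3 - <<'E'
from h import *
cv2.imwrite("pics/s1.png",manip.read_camera("scene")[230:470,60:400])
E
python3 -m jog '[[[0,0,0],[0,0,2],0],[[0,0,0],[0,0,2],0],[[0,0,0],[0,0,1.4],0],[[0,0,0],[0,0,0],0]]'
python3 -m jog '[[[0,0,0],[-0.8,0,0],0],[[0,0,0],[-0.8,0,0],0],[[0,0,0],[-0.8,0,0],0],[[0,0,0],[-0.8,0,0],0]]'
python3 -m jog '[[[0,0,0],[-0.8,0,0],0],[[0,0,0],[-0.8,0,0],0],[[0,0,0],[0,0,0],0]]'
```

```text
time_s: 5.15
eef_pos: [0.4311, 0.2829, 0.1786]
tool_rot: [0.001, 1.0, 0.027, -0.004]
force: [-2.0, -1.2, 0.0]
opening: 0.0001
grasp_force: 0.0
time_s: 5.53
eef_pos: [0.4389, 0.2841, 0.1232]
tool_rot: [0.001, 1.0, 0.026, -0.001]
force: [-0.2, -0.3, -0.7]
opening: 0.0002
grasp_force: 0.0
time_s: 5.87
eef_pos: [0.4074, 0.2832, 0.1263]
tool_rot: [-0.001, 1.0, 0.026, 0.001]
force: [0.8, -0.1, -0.7]
opening: -0.0001
grasp_force: 0.5
time_s: 6.12
eef_pos: [0.3886, 0.2815, 0.1254]
tool_rot: [0.0, 1.0, 0.026, -0.001]
force: [-0.7, -1.1, 0.2]
opening: 0.0002
grasp_force: 0.0
```

View pics/s1.png

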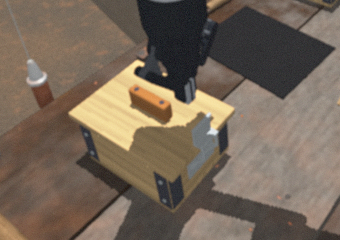

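The far clip's tab is gone from the lid's far edge, so that clip is off. Next I back off and check the near one.

```bash
python3 -m jog '[[[0,0,0],[0,0,-3.5],0],[[0,0,0],[0,0,-4],8.5],[[0,0,0],[3.8,0,0],8.5],[[0,0,0],[3.8,0,0],8.5],[[0,0,0],[3.77,0,0],8.5],[[0,0,0],[0,0,0],8.5],[[0,0,0],[0,0,0],8.5]]'
python3 - <<'E'
from h import *
import pickle
c=manip.get_calibration("wrist");w=manip.read_camera("wrist");pickle.dump(c,open("w1.pkl","wb"))
s=manip.read_camera("scene")
cv2.imwrite("pics/c2.png",np.hstack([w[:300,150:520],cv2.resize(s[250:470,100:330],None,fx=1.364,fy=1.364)[:300]]))
E
```

```text
time_s: 6.7
eef_pos: [0.5067, 0.288, 0.2003]
tool_rot: [-0.0, 1.0, 0.025, 0.0]
force: [-0.7, -0.4, 0.2]
opening: 0.072
grasp_force: 0.0
```

View pics/c2.png

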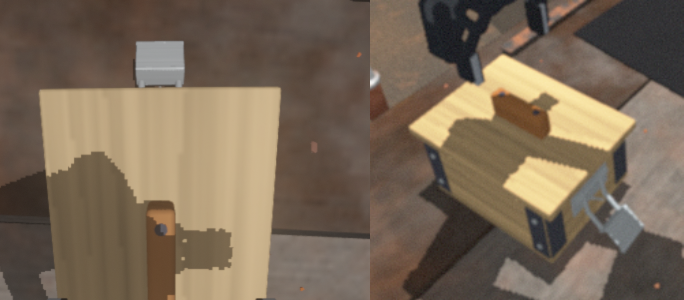

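Both clips hang off: the far one at crop (160,62) and the near one at (620,225). Now the handle.

```bash
python3 - <<'E'
from h import *
import pickle
c=pickle.load(open("w1.pkl","rb"))
for p in((297,203),(324,203)): print(at("wrist",p,.127,c).round(4))
E
python3 -m jog '[[[0,0,0],[-0.4,0,3],8.5],[[0,0,0],[0,0,2.5],8.5],[[0,0,0],[0,0,1.5],8.5],[[0,0,0],[0,0,1],8.5],[[0,0,0],[0,0,0],8.5]]' 40
python3 -m jog '[[[0,0,0],[0,0,0],4],[[0,0,0],[0,0,0],2.5],[[0,0,0],[0,0,0],1],[[0,0,0],[0,0,0],1],[[0,0,0],[0,0,0],1],[[0,0,0],[0,0,0],1],[[0,0,0],[0,0,0],1],[[0,0,0],[0,0,0],1]]' 40
```

```text
[0.5401 0.297  0.127 ]
[0.5408 0.2828 0.127 ]
time_s: 7.22
eef_pos: [0.498, 0.2871, 0.1183]
tool_rot: [0.001, 1.0, 0.026, -0.002]
force: [-0.2, -0.1, 0.3]
opening: 0.0851
grasp_force: 0.0
time_s: 7.88
eef_pos: [0.5014, 0.288, 0.1211]
tool_rot: [-0.0, 1.0, 0.026, 0.001]
force: [-0.8, -0.2, 5.4]
opening: 0.0152
grasp_force: 40.8
```

```bash
python3 -m jog '[[[0,0,0],[0,0,-0.4],1],[[0,0,0],[0,0,-0.8],1],[[0,0,0],[0,0,-1.4],1],[[0,0,0],[0,0,-2],1],[[0,0,0],[0,0,-2],1],[[0,0,0],[0,0,-2],1],[[0,0,0],[0,0,-1],1],[[0,0,0],[0,0,-0.4],1]]' 60
python3 -m jog '[[[0,0,0],[0.06,1.2,0],1],[[0,0,0],[0.06,2.4,0],1],[[0,0,0],[0.06,2.6,0],1],[[0,0,0],[0.06,2.6,0],1],[[0,0,0],[0.06,2.6,0],1],[[0,0,0],[0.06,2.6,0],1],[[0,0,0],[0.06,2.6,0],1],[[0,0,0],[0.06,2.6,0],1]]'
python3 -m jog '[[[0,0,0],[0.06,2.6,0],1],[[0,0,0],[0.06,2.6,0],1],[[0,0,0],[0.06,2.6,0],1],[[0,0,0],[0.06,2.3,0],1],[[0,0,0],[0,1.2,0],1],[[0,0,0],[0,0,0],1],[[0,0,0],[0,0,0],1]]'
python3 - <<'E'
from h import *
s=manip.read_camera("scene");t=manip.read_camera("top")
cv2.imwrite("pics/c3.png",np.hstack([s[150:470,60:420],t[130:450,150:470]]))
E
```

```text
time_s: 8.55
eef_pos: [0.5017, 0.2882, 0.2224]
tool_rot: [-0.001, 1.0, 0.026, 0.001]
force: [0.4, -0.4, -2.1]
opening: 0.0147
grasp_force: 58.5
time_s: 9.22
eef_pos: [0.5143, 0.0942, 0.2188]
tool_rot: [0.0, 1.0, 0.026, -0.002]
force: [0.0, 0.7, -1.4]
opening: 0.0144
grasp_force: 58.7
time_s: 9.8
eef_pos: [0.5231, -0.0167, 0.2194]
tool_rot: [-0.001, 1.0, 0.025, -0.001]
force: [0.2, -0.1, -1.3]
opening: 0.015
grasp_force: 58.7
```

View pics/c3.png

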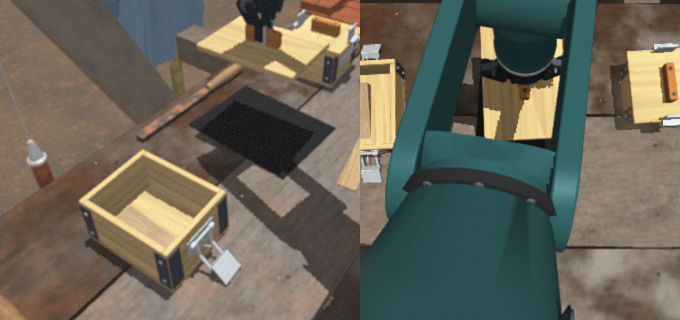

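The lid is held level above the mat, with the crate open and both clips off. Lowering it.

```bash
python3 -m jog '[[[0,0,0],[0,0,1],1],[[0,0,0],[0,0,2],1],[[0,0,0],[0,0,2.5],1],[[0,0,0],[0,0,2.5],1],[[0,0,0],[0,0,2.5],1],[[0,0,0],[0,0,2],1],[[0,0,0],[0,0,1.5],1],[[0,0,0],[0,0,1],1]]'
python3 -m jog '[[[0,0,0],[0,0,0.5],1],[[0,0,0],[0,0,0.4],1],[[0,0,0],[0,0,0.4],1],[[0,0,0],[0,0,0.3],1],[[0,0,0],[0,0,0.2],1],[[0,0,0],[0,0,0],1],[[0,0,0],[0,0,0],1]]'
```

```text
time_s: 10.57
eef_pos: [0.5225, -0.0152, 0.068]
tool_rot: [-0.0, 1.0, 0.027, -0.001]
force: [0.5, -0.1, -1.7]
opening: 0.015
grasp_force: 58.8
time_s: 11.15
eef_pos: [0.5242, -0.0165, 0.0527]
tool_rot: [0.0, 1.0, 0.026, 0.0]
force: [-0.6, -0.3, -1.6]
opening: 0.0149
grasp_force: 58.8
```

```bash
python3 -m jog '[[[0,0,0],[0,0,0.2],1],[[0,0,0],[0,0,0.1],1],[[0,0,0],[0,0,0],1],[[0,0,0],[0,0,0],1]]'
python3 -m jog '[[[0,0,0],[0,0,0.1],1],[[0,0,0],[0,0,0],1],[[0,0,0],[0,0,0],1]]'
```

```text
time_s: 11.48
eef_pos: [0.5239, -0.0165, 0.0493]
tool_rot: [-0.0, 1.0, 0.026, -0.0]
force: [0.7, -0.1, -1.8]
opening: 0.0147
grasp_force: 58.8
time_s: 11.73
eef_pos: [0.524, -0.0164, 0.0483]
tool_rot: [-0.0, 1.0, 0.026, -0.0]
force: [0.1, -1.0, -1.9]
opening: 0.0147
grasp_force: 58.8
```

```bash
python3 -m jog '[[[0,0,0],[0,0,0.1],1],[[0,0,0],[0,0,0],1],[[0,0,0],[0,0,0],1]]'
python3 -m jog '[[[0,0,0],[0,0,0.1],1],[[0,0,0],[0,0,0],1],[[0,0,0],[0,0,0],1]]'
```

```text
time_s: 11.98
eef_pos: [0.524, -0.0165, 0.0482]
tool_rot: [0.0, 1.0, 0.026, 0.0]
force: [-2.3, -0.4, 8.6]
opening: 0.0148
grasp_force: 60.2
time_s: 12.23
eef_pos: [0.524, -0.0165, 0.0481]
tool_rot: [0.0, 1.0, 0.026, 0.0]
force: [-5.1, 0.5, 19.6]
opening: 0.015
grasp_force: 61.8
```

Contact. I back off a little, open, and retreat straight up.

```bash
python3 -m jog '[[[0,0,0],[0,0,-0.1],1],[[0,0,0],[0,0,-0.05],1],[[0,0,0],[0,0,0],2.2],[[0,0,0],[0,0,0],4],[[0,0,0],[0,0,0],6],[[0,0,0],[0,0,0],8],[[0,0,0],[0,0,0],8],[[0,0,0],[0,0,0],8]]' 20
python3 -m jog '[[[0,0,0],[0,0,-1.5],8],[[0,0,0],[0,0,-3],8],[[0,0,0],[0,0,-3.5],8],[[0,0,0],[0,0,-3.5],8],[[0,0,0],[0,0,-3.5],8],[[0,0,0],[0,0,-3],8],[[0,0,0],[0,0,-2],8],[[0,0,0],[0,0,0],8]]'
python3 - <<'E'
from h import *
s=manip.read_camera("scene");t=manip.read_camera("top")
c=manip.get_calibration("wrist");w=manip.read_camera("wrist");import pickle;pickle.dump(c,open("w4.pkl","wb"))
cv2.imwrite("pics/c4.png",np.hstack([s[150:470,60:420],w[0:320,120:540]]))
E
```

```text
time_s: 12.9
eef_pos: [0.524, -0.0164, 0.0477]
tool_rot: [-0.0, 1.0, 0.026, -0.0]
force: [-0.2, -0.6, -0.1]
opening: 0.0793
grasp_force: 0.0
time_s: 13.57
eef_pos: [0.5268, -0.0169, 0.2527]
tool_rot: [0.001, 1.0, 0.026, 0.004]
force: [0.9, 0.6, -0.2]
opening: 0.08
grasp_force: 0.0
```

View pics/c4.png

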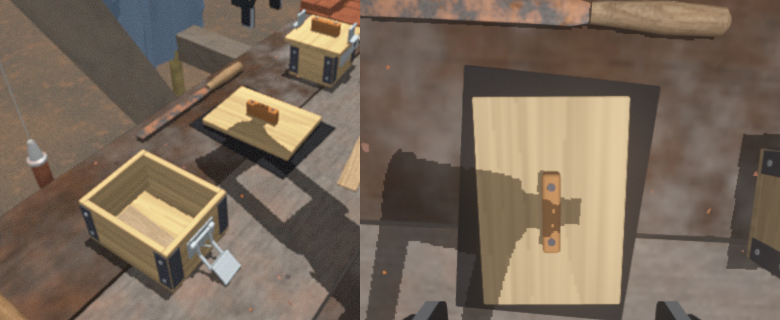

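The lid lies flat in the middle of the mat (wrist crop: lid 473–630 × 97–303, mat margins even), and the gripper is clear of everything.

```bash
python3 -c "
from bench import manip
print(manip.finish_job())"
```

```text
the job is handed in; nothing more can be done
None
```

The job is handed in after about 14 s of robot time: the final pictures show both oblong-crate clips off, the lid flat and right way up in the middle of the mat, and the square crate never approached; no verdict was returned.

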